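# Lift a jar lid by its lever and ease it shut

## Task

I want to see how many nutmegs are left: with the fingertips, press down the green-padded lever of the frosted jar until its lid stands fully open, and keep it there for three seconds. Then ease the lever up so that the lid comes down gently, without dropping or slamming, until it is fully shut, and move clear. Only press the pad - do not grip it or touch the lid - and leave the grey-padded jar and the loose things in front as they are.

Things in the scene. Friction and masses are not known exactly. Their poses are not given: they have to be found in the camera images.
- green_pad (a point): Centre of the top of the green silicone pad (30 x 44 mm) on the green jar's press paddle, a level plate 34 mm deep (its x) and 50 mm wide (its y) held out from the jar towards the robot by two thin side arms, pad top 112 mm above the work surface at rest, free space below. x points level to the jar's middle, z up; they tip with the lever. The jar's wall begins 69 mm behind the pad centre.
- green_lever (a joint): Angle of the green jar's lever: 0 at rest (paddle up), 0.28 rad pressed to its stop, pad 32 mm lower (115 mm from the pivot line through the jar's middle). A spring and the lid's weight push back with about 4 N at the pad all along the stroke; the stop is firm. Let go, it springs up and the lid slams.
- green_lid (a joint): Angle of the green jar's lid: 0 shut, 1.2 rad fully open; linked to the lever by side rods, always 4.29 times the lever angle, in both directions.
- green_lid_centre (a point): Centre of the top of the round stainless lid (96 mm across) of the green jar, a squat frosted jar 92 mm across and 93 mm high with its lid, fixed on the riser's lower level (50 mm high). The lid's hinge is on the side away from the paddle, so it swings up and away from it.
- grey_pad (a point): Centre of the top of the grey silicone pad (30 x 44 mm) on the grey jar's press paddle, a level plate 34 mm deep (its x) and 50 mm wide (its y) held out from the jar towards the robot by two thin side arms, pad top 112 mm above the work surface at rest, free space below. x points level to the jar's middle, z up; they tip with the lever. The jar's wall begins 69 mm behind the pad centre.
- grey_lever (a joint): Angle of the grey jar's lever: 0 at rest (paddle up), 0.28 rad pressed to its stop, pad 32 mm lower (115 mm from the pivot line through the jar's middle). A spring and the lid's weight push back with about 4 N at the pad all along the stroke; the stop is firm. Let go, it springs up and the lid slams.
- grey_lid (a joint): Angle of the grey jar's lid: 0 shut, 1.2 rad fully open; linked to the lever by side rods, always 4.29 times the lever angle, in both directions.
- grey_lid_centre (a point): Centre of the top of the round stainless lid (96 mm across) of the grey jar, a squat frosted jar 92 mm across and 93 mm high with its lid, fixed on the riser's lower level (50 mm high). The lid's hinge is on the side away from the paddle, so it swings up and away from it.
- riser: Fixed wooden riser, 420 mm wide (its y): lower level 50 mm high with the two lever jars, upper level 90 mm high, farther from the robot, with three plain frosted jars (tops about 160 mm high). Origin on the work surface; x points from the lower to the upper level; the lower level spans x -75 to 50 mm, the upper to 160 mm.
- spoon_rest: Loose white porcelain spoon rest, 70 x 126 mm, 16 mm high, lying in front of the riser; origin at the centre of its underside. Not to be disturbed.
- pinch_dish: Loose round glass pinch dish, 68 mm across, 28 mm high, in front of the riser; origin at the centre of its underside. Not to be disturbed.
- tong: Loose steel tong with black silicone tips lying flat, about 220 mm long (its y), 65 mm wide, 14 mm high, the nearest thing to the robot; origin at the middle of its underside. Not to be disturbed.

How it is judged:
By the outcome, as a careful person would: the job done as asked, in the order asked, and still so for the second after the job is handed in, with the robot touching nothing.
It also fails if it takes over 45 s, if anything falls off the work surface, if the arm or the gripper's body presses on something with over 40 N, if the wrist force passes 120 N, or if a joint passes its speed limit or range.

## Robot

A 6-joint arm with a two-finger parallel gripper is mounted at the origin on the work surface. World frame = base frame: x ahead of the robot, y to its left, z up, the work surface at z = 0. Lengths are in mm, angles in rad, forces in N, time in s.
With the tool pointing down it reaches from about 400 to 925 mm from the base axis. Payload 12.5 kg.
Tool frame: the origin (TCP) lies at the very end of the fingers, on their centre line; the grasp point (between the pads) lies 19 mm behind it; z points along the fingers, y is the direction in which the jaws open and shut (so a half turn about z gives the same grasp; the last joint's range is limited). The gripper opens to 95 mm and grips with 3 to 60 N. Pads are 20 mm wide; open, the fingers measure 119 mm over their backs; the gripper's body (75 mm by 180 mm) begins 59 mm behind the grasp point.
Start: joints at [1.147, 0.491, 1.559, -0, 1.092, -0.106], TCP at [195.282, 593.727, 214.661] pointing down, gripper open.
Joint ranges: [-3.1, 3.1], [-0.84, 2.19], [0.05, 2.79], [-1.13, 4.28], [0.06, 2.93], [-2.69, 2.69]. Speed limits (rad/s): [2.22, 2.22, 2.79, 3.14, 3.14, 3.14].

## Interface

Orientations are given as [roll, pitch, yaw] about the fixed x, y, z axes, in that order (R = Rz(yaw) Ry(pitch) Rx(roll)).
In Python, from cell import env, read_camera, get_calibration gives the robot as it stands.
- The arm moves only by the tool arm_command, never from a script. Its argument "targets" is a list of rows, each a list of 3 entries, a list of its own where there are three numbers: the turn, a rotation vector about the tool's x, y, z in rad, then the shift along the tool's x, y, z in m, then the closure in counts, from 0 (fully open) to 255 (shut). In form: [[[rx, ry, rz], [tx, ty, tz], fingers], ...]. A call has 1 to 8 rows; each row is the pose to reach, as a shift and turn from the pose commanded when the call began, along the tool's axes at that moment; what a row does not reach only later rows make up. A row lasts 1/10 s, in which the tool goes at most 50 mm and 8.59 degrees, less where a joint would pass 70% of its speed; a pose out of reach is approached as far as the arm can. A call with a gripper value outside its range is refused whole. The fingers move at their own pace and stop on an object; the grip force is fixed at half the most. Time passes only in rows, so rows that repeat a pose let the fingers close. It gives the time, the measured TCP pose, the force and the opening at its end, in the units of the state.
- env.state(): the state, without advancing time (a new reading comes with each control period).
- read_camera(name): name is "scene" or "top" or "wrist"; returns (picture, depth): 420x560x3 uint8, blue, green, red; 420x560 float32, mm along the optical axis (not along the pixel's ray), 0 where there is no reading.
- get_calibration(name): a dict with "vfov" (degrees; the focal length in pixels is half the picture's height over the tangent of half this angle, whatever the lens; pixels are square), "cx", "cy" (the principal point, pixels), "world_from_camera" (4x4, takes a point from camera to world coordinates). Camera axes: x right, y down, z forward; pixel columns grow to the right and rows downward; lengths in mm; the calibration is good to about 2 mm. A picture is of the moment at which its call begins: read the wrist's pose just before it. get_calibration takes no time and is no camera call; for the wrist camera it gives the pose at the moment of the call.
- env.job_done(): hands the job in, once; it reports no verdict.
The state is a dict: "t": time; "joints": joint angles; "qvel": joint speeds; "tau": joint torques, N m; "eef_pos": TCP position; "tcp_rot": TCP orientation; "ft_force": force on the tool from outside, world axes, zero at the start; "moment": the same for the moment, N m; "opening": opening from 0.0 (shut) to 1.0 (fully open).
Only numpy, scipy, OpenCV 4.12 (cv2) and the standard library are available. Lean on these libraries where they do the work, as an engineer would, in place of code of your own. Each camera call takes 0.05 s, during which the arm holds its last target.

## Working session

There is one attempt and no reset: what is moved stays moved. The work goes in short steps, Python scripts to look and compute and a tool call to move; the robot and the scene stay as the last step left them, time stands still between calls to the robot, and variables do not carry over. Pictures are saved under pics/ and viewed, and the job is handed in when it is done.

Besides the shell and the picture viewer there is one more tool, called in YAML: its name, and indented under it one key for each argument. arm_command: Moves the arm, as the interface text tells. Its arguments: {"type":"object","properties":{"targets":{"type":"array"}},"required":["targets"]}

```bash
mkdir -p pics; ls; python3 - <<'E'
from cell import env, read_camera, get_calibration
import cv2, numpy as np
print(env.state())
for n in ("scene","top","wrist"):
    c=get_calibration(n);p,d=read_camera(n)
    cv2.imwrite(f"pics/{n}0.png",p);np.savez(f"/tmp/{n}0.npz",p=p,d=d,W=c["world_from_camera"],c=[c["vfov"],c["cx"],c["cy"]])
    print(n,c)
E
```

```text
pics
{'t': 0.0, 'joints': array([ 1.14740878e+00,  4.91546491e-01,  1.55945906e+00,  1.48761047e-05,
        1.09172963e+00, -1.05612989e-01]), 'qvel': array([ 0.00207173,  0.00100037, -0.00039154, -0.0022897 , -0.0013371 ,
       -0.00091427]), 'tau': array([ 1.20184170e-03, -6.12630486e+01, -2.58187097e+01,  6.92599732e-02,
        4.81508137e-02, -1.02142719e-04]), 'eef_pos': array([195.15997441, 593.47856283, 214.06657007]), 'tcp_rot': array([-3.14045789e+00, -1.33560889e-04,  2.82381115e+00]), 'ft_force': array([-0.17065462, -0.1125359 ,  0.24616412]), 'moment': array([ 0.00730993, -0.01778233,  0.02766116]), 'opening': 0.9993934804018135}
scene {'vfov': 57.852844370117296, 'cx': 287.8776810438545, 'cy': 209.45453038336535, 'world_from_camera': array([[ 5.70931513e-01,  5.40539997e-01, -6.17943136e-01,
         9.84313668e+02],
       [ 8.20812082e-01, -3.59809073e-01,  4.43627047e-01,
        -2.86108115e+02],
       [ 1.74566156e-02, -7.60495853e-01, -6.49108099e-01,
         5.37248569e+02],
       [ 0.00000000e+00,  0.00000000e+00,  0.00000000e+00,
         1.00000000e+00]])
[... 195 characters left out ...]
   [-9.99760802e-01, -2.18008557e-02,  1.74972072e-03,
         6.32505269e+00],
       [ 2.19892101e-03, -1.79791083e-01, -9.83702359e-01,
         9.76042409e+02],
       [ 0.00000000e+00,  0.00000000e+00,  0.00000000e+00,
         1.00000000e+00]])}
wrist {'vfov': 66.52733015421545, 'cx': 282.7968809643933, 'cy': 211.82043729897427, 'world_from_camera': array([[ 3.11660579e-01,  9.17113002e-01,  2.48538580e-01,
         1.25425057e+02],
       [ 9.50193378e-01, -3.00678506e-01, -8.20059829e-02,
         6.16893903e+02],
       [-4.78544386e-04,  2.61717744e-01, -9.65144338e-01,
         3.83232998e+02],
       [ 0.00000000e+00,  0.00000000e+00,  0.00000000e+00,
         1.00000000e+00]])}
```

View pics/scene0.png

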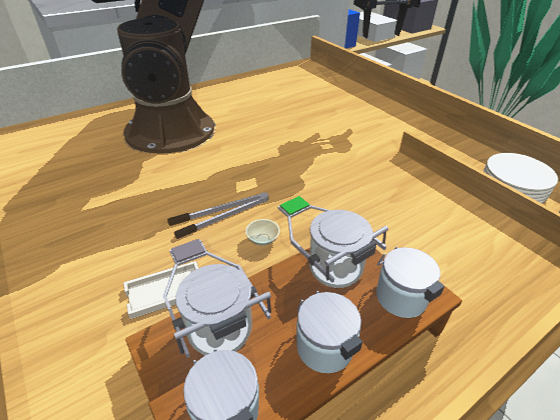

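View pics/top0.png

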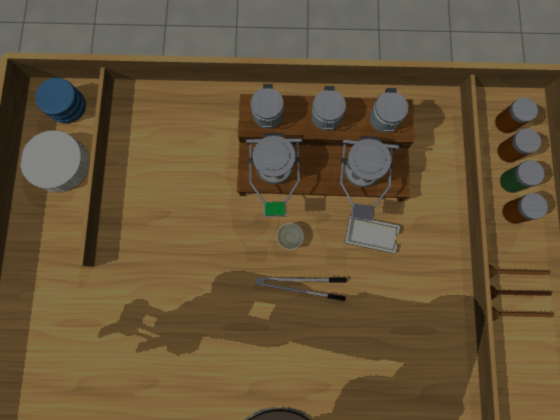

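View pics/wrist0.png

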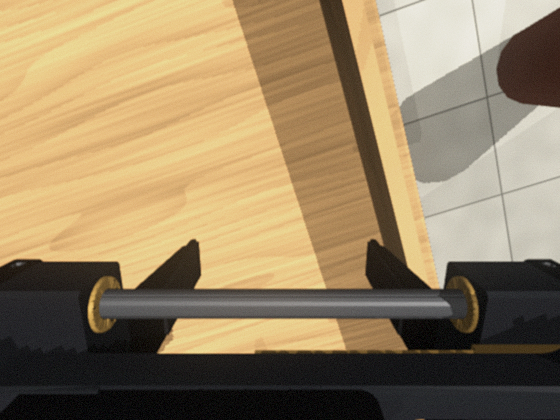

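Scene view: the green pad is at about (295,205), the grey pad at (188,251) and the dish at (263,232). Top view: green pad (275,209), grey pad (363,213), dish (290,236), lid centre about (274,150). The arm is clear of both views. Next I measure the positions.

```bash
cat > h.py <<'E'
import numpy as np, cv2
def ray(c,W,u,v):
    f=210/np.tan(np.radians(c[0])/2); d=np.array([(u-c[1])/f,(v-c[2])/f,1.])
    return W[:3,3],W[:3,:3]@d
def plane(c,W,u,v,z):
    o,d=ray(c,W,u,v); return o+d*(z-o[2])/d[2]
def tri(rs):
    A=np.zeros((3,3));b=np.zeros(3)
    for o,d in rs:
        d=d/np.linalg.norm(d);P=np.eye(3)-np.outer(d,d);A+=P;b+=P@o
    X=np.linalg.solve(A,b); return X,[np.linalg.norm(np.cross(X-o,d/np.linalg.norm(d))) for o,d in rs]
def green(p,roi=None):
    h=cv2.cvtColor(p,cv2.COLOR_BGR2HSV); m=cv2.inRange(h,(45,150,70),(80,255,255))
    if roi: k=np.zeros_like(m);k[roi[1]:roi[3],roi[0]:roi[2]]=255;m&=k
    cs,_=cv2.findContours(m,cv2.RETR_EXTERNAL,cv2.CHAIN_APPROX_NONE)
    c=max(cs,key=cv2.contourArea);M=cv2.moments(c)
    return (M['m10']/M['m00'],M['m01']/M['m00']),cv2.contourArea(c),cv2.minAreaRect(c),m
E
python3 - <<'E'
from h import *
L={n:np.load(f"/tmp/{n}0.npz") for n in("scene","top")}
rs=[]
for n,roi in(("scene",(260,180,340,230)),("top",(250,190,300,225))):
    z=L[n];(u,v),a,r,m=green(z['p'],roi);print(n,u,v,a,r);rs.append(ray(z['c'],z['W'],u,v));print(plane(z['c'],z['W'],u,v,112))
    bx=cv2.boxPoints(r);print(np.round([plane(z['c'],z['W'],*b,112) for b in bx],1).tolist())
    d=z['d'][int(v),int(u)];o,dd=ray(z['c'],z['W'],u,v);print('depth',o+dd*d)
print(tri(rs))
z=L['top']
def pt(u,v):
    o,dd=ray(z['c'],z['W'],u,v);return np.round(o+dd*z['d'][v,u],1)
for nm,u,v in(("lid",274,148),("greypad",363,213),("greylid",369,154),("dishrim",290,226),("dish",290,236),("tong",300,285)):print(nm,pt(u,v))
# dish points by height & region
o=z['W'][:3,3];f=210/np.tan(np.radians(z['c'][0])/2)
U,V=np.meshgrid(np.arange(560),np.arange(420));D=np.stack([(U-z['c'][1])/f,(V-z['c'][2])/f,np.ones(U.shape)],-1)*z['d'][...,None]
P=D@z['W'][:3,:3].T+o
R=P[215:255,265:320];k=(R[...,2]>12)&(R[...,2]<45);q=R[k];print('dish',q.min(0),q.max(0))
s=P[100:260,230:330];k=(s[...,2]>150)&(s[...,2]<200);print('high',s[k].min(0),s[k].max(0))
k=(s[...,2]>136)&(s[...,2]<152)&(s[...,0]<800);q=s[k];print('lid',len(q),q.min(0),q.max(0),np.median(q,0))
cv2.imwrite('pics/topc.png',cv2.resize(z['p'][120:260,220:420],None,fx=4,fy=4,interpolation=2))
E
```

```text
scene 294.2501776830135 204.7412935323383 234.5 ((294.2093200683594, 204.45501708984375), (13.0, 24.764707565307617), 61.927513122558594)
[575.23316702  21.0678775  112.        ]
[[561.2, 0.9, 112.0], [555.7, 52.5, 112.0], [587.9, 42.1, 112.0], [592.1, -7.4, 112.0]]
depth [575.55576372  20.82564165 112.33534667]
top 274.45301418439715 208.48138297872342 188.0 ((274.0, 208.5), (11.0, 18.0), 90.0)
[572.8415536  21.1221661 112.       ]
[[584.9, 42.7, 112.0], [585.8, 2.2, 112.0], [560.7, 1.7, 112.0], [559.8, 42.0, 112.0]]
depth [573.00131313  21.13617591 111.18193053]
(array([573.47122759,  21.6551734 , 110.41946058]), [np.float64(0.5950809722203836), np.float64(0.5950809722204045)])
lid [703.2  24.9 145.1]
greypad [ 566.9 -177.4  112.3]
greylid [ 694.6 -186.3  143.2]
dishrim [547.6 -16.6  21.1]
dish [524.7 -17.4   6.2]
tong [405.3 -44.    3.4]
dish [489.98492502 -48.61432025  12.02623808] [554.19671828  14.96362652  32.6340863 ]
high [763.70687494 -96.23475022 150.27302978] [816.04000744  79.01903951 161.81164588]
lid 1714 [640.54400734 -97.93485861 136.12160411] [799.42218226  88.71136732 151.94463699] [694.95334522  25.52562667 141.72630892]
```

View pics/topc.png

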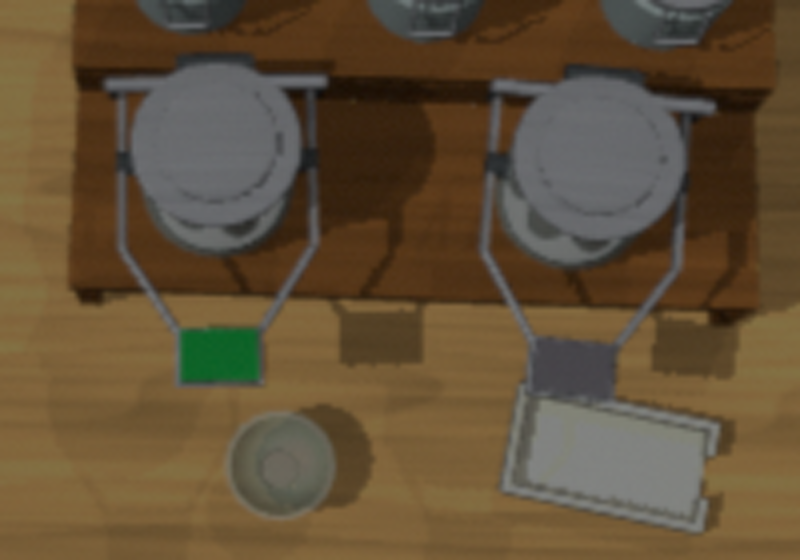

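Crop: green pad centre at about (220,355) in the crop, square to the robot, with the dish in front and lower. Both views put the pad near (574, 21.4, 111) and the lid front at about x=641. I'll go in with closed fingers, tool y along world y, at a safe height.

```bash
cat >> h.py <<'E'
from scipy.spatial.transform import Rotation as Ro
def rel(st,pos,yaw):
    R0=Ro.from_euler('xyz',st['tcp_rot']);R1=Ro.from_euler('xyz',[np.pi,0,yaw])
    return np.round((R0.inv()*R1).as_rotvec(),4), np.round(R0.inv().apply(np.array(pos)-st['eef_pos'])/1000,4)
E
python3 - <<'E'
from h import *
from cell import env
s=env.state();
for i in range(1,9):
    a=i/8; print(rel(s,np.array([195,594,214])*(1-a)+a*np.array([572,21.4,200]),2.8238+a*.3178))
E
```

```text
(array([-0.0007, -0.0001, -0.0398]), array([-0.0668, -0.0529,  0.002 ]))
(array([-0.0007, -0.0001, -0.0795]), array([-0.1339, -0.1062,  0.0038]))
(array([-7.000e-04, -1.000e-04, -1.192e-01]), array([-0.2011, -0.1594,  0.0056]))
(array([-7.00e-04, -1.00e-04, -1.59e-01]), array([-0.2682, -0.2127,  0.0074]))
(array([-0.0007, -0.0002, -0.1987]), array([-0.3353, -0.266 ,  0.0091]))
(array([-7.000e-04, -2.000e-04, -2.384e-01]), array([-0.4025, -0.3192,  0.0109]))
(array([-7.000e-04, -2.000e-04, -2.781e-01]), array([-0.4696, -0.3725,  0.0127]))
(array([-7.000e-04, -2.000e-04, -3.179e-01]), array([-0.5367, -0.4257,  0.0145]))
```

arm_command:
  targets:
    - [[0,0,-0.02],[-0.02,-0.016,0],255]
    - [[0,0,-0.04],[-0.045,-0.036,0],255]
    - [[0,0,-0.06],[-0.072,-0.058,0],255]
    - [[0,0,-0.08],[-0.1,-0.08,0],255]
    - [[0,0,-0.1],[-0.128,-0.102,0],255]
    - [[0,0,-0.12],[-0.156,-0.124,0],255]
    - [[0,0,-0.14],[-0.184,-0.146,0],255]
    - [[0,0,-0.16],[-0.21,-0.166,0],255]

```text
t: 0.95
eef_pos: [343.5, 369.0, 214.6]
tcp_rot: [-3.142, -0.0, 2.985]
ft_force: [0.1, -0.2, -0.2]
opening: 0.385
```

```bash
python3 - <<'E'
from h import *
from cell import env
s=env.state();print(s['t'],s['eef_pos'],s['tcp_rot'],s['ft_force'],s['opening'],rel(s,[572,21.4,200],np.pi),rel(s,[572,21.4,200],-np.pi))
E
```

```text
0.95 [343.48529453 369.0114649  214.58884611] [-3.14151110e+00 -4.79821553e-05  2.98454333e+00] [ 0.0947322  -0.20976938 -0.22250993] 0.38457387550409644 (array([-1.00e-04, -1.00e-04, -1.57e-01]), array([-0.2801, -0.3076,  0.0146])) (array([-1.00e-04, -1.00e-04, -1.57e-01]), array([-0.2801, -0.3076,  0.0146]))
```

arm_command:
  targets:
    - [[0,0,-0.01],[-0.015,-0.016,0],255]
    - [[0,0,-0.03],[-0.035,-0.038,0],255]
    - [[0,0,-0.05],[-0.06,-0.066,0],255]
    - [[0,0,-0.07],[-0.085,-0.093,0],255]
    - [[0,0,-0.09],[-0.11,-0.121,0],255]
    - [[0,0,-0.11],[-0.135,-0.148,0],255]
    - [[0,0,-0.13],[-0.16,-0.176,0],255]
    - [[0,0,-0.157],[-0.18,-0.198,0],255]

```text
t: 1.75
eef_pos: [490.4, 144.8, 214.6]
tcp_rot: [-3.142, -0.0, 3.141]
ft_force: [0.3, 0.1, 0.8]
opening: 0.008
```

```bash
python3 - <<'E'
from h import *
from cell import env
s=env.state();print(s['t'],s['eef_pos'],s['tcp_rot'],s['ft_force'],s['opening'],rel(s,[572,21.4,170],np.pi))
E
```

```text
1.75 [490.36038446 144.82605224 214.55209202] [-3.14156739e+00 -2.64719318e-05  3.14093587e+00] [0.32147314 0.08292944 0.78927174] 0.008019839559518361 (array([-0.    , -0.    , -0.0007]), array([-0.0817, -0.1234,  0.0446]))
```

arm_command:
  targets:
    - [[0,0,0],[-0.011,-0.016,0.002],255]
    - [[0,0,0],[-0.025,-0.038,0.006],255]
    - [[0,0,0],[-0.041,-0.062,0.014],255]
    - [[0,0,0],[-0.057,-0.086,0.023],255]
    - [[0,0,0],[-0.07,-0.106,0.032],255]
    - [[0,0,0],[-0.078,-0.118,0.039],255]
    - [[0,0,0],[-0.0815,-0.123,0.044],255]
    - [[0,0,0],[-0.0815,-0.123,0.044],255]

```text
t: 2.55
eef_pos: [570.7, 23.4, 169.9]
tcp_rot: [3.141, -0.001, 3.14]
ft_force: [0.4, 0.8, 0.3]
opening: 0.004
```

```bash
python3 - <<'E'
from h import *
from cell import env,read_camera,get_calibration
s=env.state();print(s['t'],s['eef_pos'],s['tcp_rot'],s['ft_force'],s['opening'])
for n in("scene","wrist"):
    c=get_calibration(n);p,d=read_camera(n);cv2.imwrite(f'pics/{n}1.png',p)
    try:
        (u,v),a,r,m=green(p,(260,180,340,230) if n=="scene" else None);print(n,u,v,a,r);cc=[c['vfov'],c['cx'],c['cy']];print(plane(cc,c['world_from_camera'],u,v,111.5),np.round([plane(cc,c['world_from_camera'],*b,111.5) for b in cv2.boxPoints(r)],1).tolist())
    except Exception as e:print(e)
E
```

```text
2.55 [570.7040604   23.44642641 169.89240434] [ 3.14134695e+00 -1.29213241e-03  3.14020239e+00] [0.42419381 0.80502531 0.26382435] 0.0039907606431637535
scene 294.2578184591914 204.58199847444698 218.5 ((294.5000305175781, 204.50003051757812), (12.074766159057617, 24.59674835205078), 63.43495178222656)
[574.40433195  21.6941141  111.5       ] [[561.4, 2.0, 111.5], [557.6, 52.8, 111.5], [587.6, 42.4, 111.5], [590.2, -6.4, 111.5]]
wrist 262.3333333333333 247.9242424242424 11.0 ((261.90576171875, 247.53688049316406), (14.033040046691895, 3.9835727214813232), 5.194429397583008)
[587.37299867   8.78105248 111.5       ] [[588.2, 3.0, 111.5], [584.9, 3.3, 111.5], [586.0, 13.9, 111.5], [589.2, 13.6, 111.5]]
```

View pics/wrist1.png

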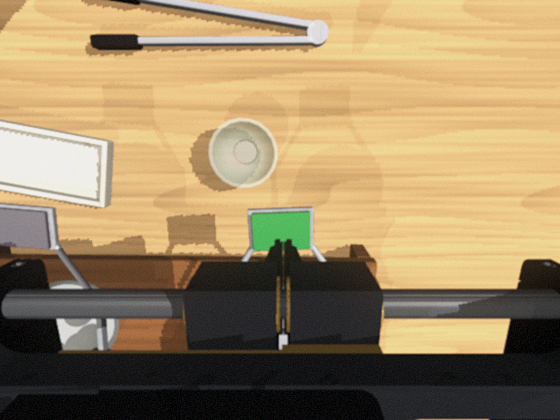

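View pics/scene1.png

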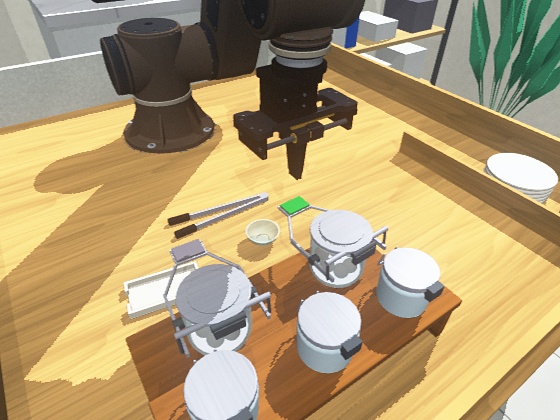

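The scene view shows the fingertip above the pad (295,205). In the wrist view the pad spans columns 250–313 and rows 208–251, and the closed fingers at column 283 cover its middle. I'll cross-check the pad position from this wrist view.

```bash
python3 - <<'E'
from h import *
from cell import env,get_calibration
s=env.state();print(s['t'],s['eef_pos'],s['tcp_rot'],s['ft_force'])
c=get_calibration("wrist");cc=[c['vfov'],c['cx'],c['cy']]
p=cv2.imread('pics/wrist1.png');g=p.astype(int);m=((g[...,1]>g[...,2]*1.5)&(g[...,1]>g[...,0]*1.5)).astype(np.uint8)
x,y,w,h=cv2.boundingRect(m);print(x,y,w,h)
for u,v in((x,y),(x+w,y),(x,y+h),(x+w,y+h)):print(np.round(plane(cc,c['world_from_camera'],u,v,111.5),1))
E
```

```text
2.65 [570.56704837  24.2127478  170.76821524] [ 3.14135091e+00 -2.34667947e-04  3.14120518e+00] [ 0.4652556   0.83337117 -0.68566494]
0 212 560 208
[ 559.2 -184.3  111.5]
[559.1 229.7 111.5]
[ 752.5 -228.9  111.5]
[752.7 273.7 111.5]
```

arm_command:
  targets:
    - [[0,0,0],[-0.001,-0.0015,0.004],255]
    - [[0,0,0],[-0.001,-0.0015,0.012],255]
    - [[0,0,0],[-0.001,-0.0015,0.022],255]
    - [[0,0,0],[-0.001,-0.0015,0.032],255]
    - [[0,0,0],[-0.001,-0.0015,0.041],255]
    - [[0,0,0],[-0.001,-0.0015,0.048],255]
    - [[0,0,0],[-0.001,-0.0015,0.052],255]
    - [[0,0,0],[-0.001,-0.0015,0.052],255]

```text
t: 3.45
eef_pos: [571.8, 22.0, 118.0]
tcp_rot: [3.141, -0.001, 3.141]
ft_force: [0.1, 0.0, 0.4]
opening: 0.003
```

arm_command:
  targets:
    - [[0,0,0],[0,0,0.001],255]
    - [[0,0,0],[0,0,0.002],255]
    - [[0,0,0],[0,0,0.003],255]
    - [[0,0,0],[0,0,0.004],255]
    - [[0,0,0],[0,0,0.005],255]
    - [[0,0,0],[0,0,0.006],255]
    - [[0,0,0],[0,0,0.007],255]
    - [[0,0,0],[0,0,0.008],255]

```text
t: 4.25
eef_pos: [571.9, 22.0, 110.8]
tcp_rot: [3.142, 0.0, 3.141]
ft_force: [-1.6, 0.0, 4.0]
opening: 0.001
```

```bash
python3 - <<'E'
from h import *
from cell import env,read_camera
p,d=read_camera("scene");cv2.imwrite('pics/scene2.png',cv2.resize(p[120:300,220:420],None,fx=3,fy=3,interpolation=2))
s=env.state();print(s['t'],s['eef_pos'],s['ft_force'],s['tcp_rot'])
E
```

```text
4.3 [571.9073502   22.03365073 110.68991269] [-1.72049802  0.05771083  5.0424942 ] [3.14153915e+00 7.22532427e-05 3.14083764e+00]
```

View pics/scene2.png

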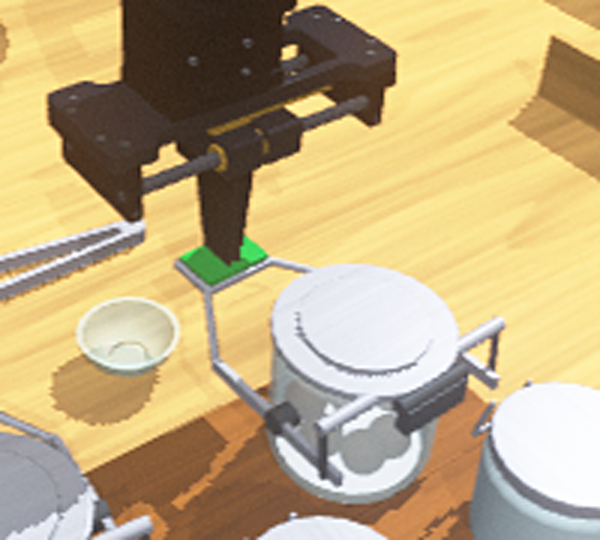

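Crop: the tip is at (230,262), centred on the green pad, with a contact force of about 4–5 N. I'll press down gradually, letting x follow the arc.

arm_command:
  targets:
    - [[0,0,0],[0,0,0.001],255]
    - [[0,0,0],[0,0,0.002],255]
    - [[0,0,0],[0,0,0.003],255]
    - [[0,0,0],[0,0,0.004],255]
    - [[0,0,0],[0,0,0.005],255]
    - [[0,0,0],[0,0,0.006],255]
    - [[0,0,0],[0,0,0.007],255]
    - [[0,0,0],[-0.0002,0,0.008],255]

```text
t: 5.1
eef_pos: [572.0, 22.0, 102.5]
tcp_rot: [3.142, -0.0, 3.141]
ft_force: [-3.7, -0.5, 4.3]
opening: 0.005
```

arm_command:
  targets:
    - [[0,0,0],[0,0,0.001],255]
    - [[0,0,0],[-0.0002,0,0.002],255]
    - [[0,0,0],[-0.0004,0,0.003],255]
    - [[0,0,0],[-0.0005,0,0.004],255]
    - [[0,0,0],[-0.0006,0,0.005],255]
    - [[0,0,0],[-0.0007,0,0.006],255]
    - [[0,0,0],[-0.0008,0,0.007],255]
    - [[0,0,0],[-0.001,0,0.008],255]

```text
t: 5.9
eef_pos: [573.1, 22.1, 94.5]
tcp_rot: [3.141, -0.0, 3.141]
ft_force: [-5.4, -0.6, 4.1]
opening: 0.005
```

arm_command:
  targets:
    - [[0,0,0],[-0.0002,0,0.001],255]
    - [[0,0,0],[-0.0004,0,0.002],255]
    - [[0,0,0],[-0.0006,0,0.003],255]
    - [[0,0,0],[-0.0008,0,0.004],255]
    - [[0,0,0],[-0.001,0,0.005],255]
    - [[0,0,0],[-0.0012,0,0.006],255]
    - [[0,0,0],[-0.0014,0,0.007],255]
    - [[0,0,0],[-0.0016,0,0.008],255]

```text
t: 6.7
eef_pos: [574.7, 22.1, 86.5]
tcp_rot: [3.141, -0.0, 3.141]
ft_force: [-4.3, -0.6, 3.7]
opening: -0.001
```

```bash
python3 - <<'E'
from h import *
from cell import env,read_camera
p,d=read_camera("scene");cv2.imwrite('pics/scene3.png',cv2.resize(p[120:300,220:420],None,fx=3,fy=3,interpolation=2))
s=env.state();print(s['t'],s['eef_pos'],s['ft_force'],s['tcp_rot'])
E
```

```text
6.75 [574.71300613  22.08003647  86.34562053] [-4.50743721  0.73723845  2.57660845] [ 3.14147385e+00 -2.01409123e-04  3.14085019e+00]
```

View pics/scene3.png

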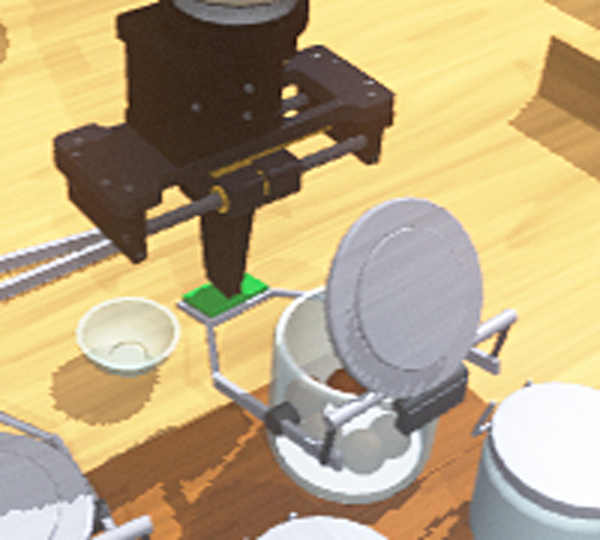

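Crop: the lid is well open and the tip is still on the pad. The −4.5 N sideways force suggests the pad isn't moving away as I assumed, so I'll take x back while pressing the rest of the stroke.

arm_command:
  targets:
    - [[0,0,0],[0.0005,0,0.001],255]
    - [[0,0,0],[0.001,0,0.002],255]
    - [[0,0,0],[0.0015,0,0.003],255]
    - [[0,0,0],[0.002,0,0.0035],255]
    - [[0,0,0],[0.0025,0,0.004],255]
    - [[0,0,0],[0.003,0,0.0045],255]

```text
t: 7.35
eef_pos: [572.1, 22.0, 82.3]
tcp_rot: [-3.142, 0.001, 3.141]
ft_force: [2.5, -0.7, 4.0]
opening: 0.006
```

arm_command:
  targets:
    - [[0,0,0],[-0.0005,0,0.0005],255]
    - [[0,0,0],[-0.001,0,0.001],255]
    - [[0,0,0],[-0.001,0,0.0015],255]
    - [[0,0,0],[-0.001,0,0.0015],255]

```text
t: 7.75
eef_pos: [572.5, 22.0, 80.8]
tcp_rot: [3.142, -0.001, 3.141]
ft_force: [-1.2, -0.7, 9.5]
opening: 0.004
```

arm_command:
  targets:
    - [[0,0,0],[0,0,0.0005],255]
    - [[0,0,0],[0,0,0.001],255]
    - [[0,0,0],[0,0,0.001],255]

```text
t: 8.05
eef_pos: [572.6, 22.0, 80.3]
tcp_rot: [-3.142, 0.0, 3.141]
ft_force: [-3.0, -0.1, 14.7]
opening: 0.003
```

Force rose from 4 to about 15 N, so the lever is at its stop. I'll check with a picture and hold.

```bash
python3 - <<'E'
from h import *
from cell import env,read_camera
p,d=read_camera("scene");cv2.imwrite('pics/scene4.png',cv2.resize(p[120:300,220:420],None,fx=3,fy=3,interpolation=2))
s=env.state();print(s['t'],s['eef_pos'],s['ft_force'],s['tcp_rot'])
E
```

```text
8.1 [572.61520685  21.99461315  80.32954361] [-2.50787545 -0.22812901 14.61925095] [-3.14156179e+00  5.81631732e-05  3.14083937e+00]
```

View pics/scene4.png

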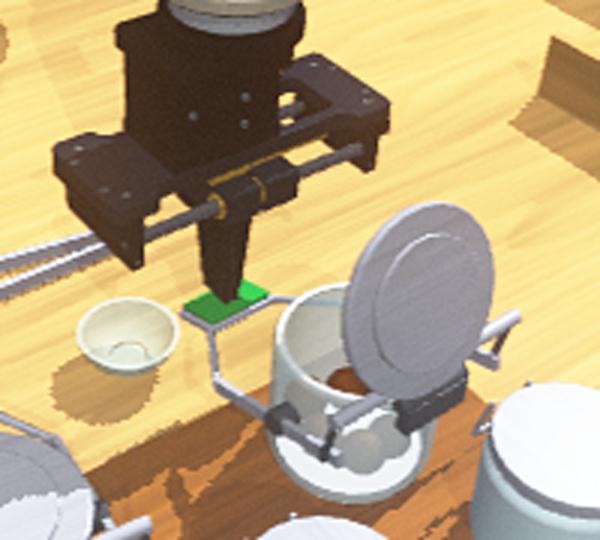

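arm_command:
  targets:
    - [[0,0,0],[0,0,0],255]
    - [[0,0,0],[0,0,0],255]
    - [[0,0,0],[0,0,0],255]
    - [[0,0,0],[0,0,0],255]
    - [[0,0,0],[0,0,0],255]
    - [[0,0,0],[0,0,0],255]
    - [[0,0,0],[0,0,0],255]
    - [[0,0,0],[0,0,0],255]

```text
t: 8.9
eef_pos: [572.6, 22.0, 80.3]
tcp_rot: [-3.142, 0.0, 3.141]
ft_force: [-3.0, 0.3, 13.9]
opening: 0.007
```

arm_command:
  targets:
    - [[0,0,0],[0,0,0],255]
    - [[0,0,0],[0,0,0],255]
    - [[0,0,0],[0,0,0],255]
    - [[0,0,0],[0,0,0],255]
    - [[0,0,0],[0,0,0],255]
    - [[0,0,0],[0,0,0],255]
    - [[0,0,0],[0,0,0],255]
    - [[0,0,0],[0,0,0],255]

```text
t: 9.7
eef_pos: [572.6, 22.0, 80.3]
tcp_rot: [-3.142, 0.0, 3.141]
ft_force: [-3.0, -0.1, 14.9]
opening: 0.007
```

arm_command:
  targets:
    - [[0,0,0],[0,0,0],255]
    - [[0,0,0],[0,0,0],255]
    - [[0,0,0],[0,0,0],255]
    - [[0,0,0],[0,0,0],255]
    - [[0,0,0],[0,0,0],255]
    - [[0,0,0],[0,0,0],255]
    - [[0,0,0],[0,0,0],255]
    - [[0,0,0],[0,0,0],255]

```text
t: 10.5
eef_pos: [572.6, 22.0, 80.3]
tcp_rot: [-3.142, 0.0, 3.141]
ft_force: [-2.9, -0.2, 13.5]
opening: 0.002
```

arm_command:
  targets:
    - [[0,0,0],[0,0,0],255]
    - [[0,0,0],[0,0,0],255]
    - [[0,0,0],[0,0,0],255]
    - [[0,0,0],[0,0,0],255]
    - [[0,0,0],[0,0,0],255]
    - [[0,0,0],[0,0,0],255]
    - [[0,0,0],[0,0,0],255]
    - [[0,0,0],[0,0,0],255]

```text
t: 11.3
eef_pos: [572.6, 22.0, 80.3]
tcp_rot: [-3.142, 0.0, 3.141]
ft_force: [-3.0, 0.5, 14.1]
opening: -0.001
```

arm_command:
  targets:
    - [[0,0,0],[0,0,0],255]
    - [[0,0,0],[0,0,0],255]
    - [[0,0,0],[0,0,0],255]
    - [[0,0,0],[0,0,0],255]

```text
t: 11.7
eef_pos: [572.6, 22.0, 80.3]
tcp_rot: [-3.142, 0.0, 3.141]
ft_force: [-3.1, 0.4, 14.2]
opening: 0.002
```

The lid stood open (hinged back, nutmegs visible) at the stop for over 3.5 s. Next I ease it up at 6 mm/s.

arm_command:
  targets:
    - [[0,0,0],[0,0,-0.0003],255]
    - [[0,0,0],[0,0,-0.0008],255]
    - [[0,0,0],[0,0,-0.0014],255]
    - [[0,0,0],[0,0,-0.002],255]
    - [[0,0,0],[0,0,-0.0026],255]
    - [[0,0,0],[0,0,-0.0032],255]
    - [[0,0,0],[0,0,-0.0038],255]
    - [[0,0,0],[0,0,-0.0044],255]

```text
t: 12.5
eef_pos: [572.1, 22.0, 83.8]
tcp_rot: [3.141, -0.002, 3.141]
ft_force: [-4.5, -0.6, 3.8]
opening: 0.005
```

arm_command:
  targets:
    - [[0,0,0],[0,0,-0.0006],255]
    - [[0,0,0],[0,0,-0.0012],255]
    - [[0,0,0],[0,0,-0.0018],255]
    - [[0,0,0],[0,0,-0.0024],255]
    - [[0,0,0],[0,0,-0.003],255]
    - [[0,0,0],[0,0,-0.0036],255]
    - [[0,0,0],[0,0,-0.0042],255]
    - [[0,0,0],[0,0,-0.0048],255]

```text
t: 13.3
eef_pos: [572.7, 22.0, 88.9]
tcp_rot: [3.142, -0.0, 3.141]
ft_force: [-4.6, -0.7, 3.8]
opening: 0.005
```

arm_command:
  targets:
    - [[0,0,0],[0,0,-0.0006],255]
    - [[0,0,0],[0,0,-0.0012],255]
    - [[0,0,0],[0,0,-0.0018],255]
    - [[0,0,0],[0,0,-0.0024],255]
    - [[0,0,0],[0,0,-0.003],255]
    - [[0,0,0],[0,0,-0.0036],255]
    - [[0,0,0],[0,0,-0.0042],255]
    - [[0,0,0],[0,0,-0.0048],255]

```text
t: 14.1
eef_pos: [572.8, 22.0, 93.7]
tcp_rot: [3.142, 0.0, 3.141]
ft_force: [-5.0, -0.1, 3.1]
opening: 0.007
```

arm_command:
  targets:
    - [[0,0,0],[0,0,-0.0006],255]
    - [[0,0,0],[0,0,-0.0012],255]
    - [[0,0,0],[0,0,-0.0018],255]
    - [[0,0,0],[0,0,-0.0024],255]
    - [[0,0,0],[0,0,-0.003],255]
    - [[0,0,0],[0,0,-0.0036],255]
    - [[0,0,0],[0,0,-0.0042],255]
    - [[0,0,0],[0,0,-0.0048],255]

```text
t: 14.9
eef_pos: [572.7, 22.0, 98.5]
tcp_rot: [3.142, 0.0, 3.141]
ft_force: [-5.5, -0.8, 3.4]
opening: 0.005
```

arm_command:
  targets:
    - [[0,0,0],[0,0,-0.0006],255]
    - [[0,0,0],[0,0,-0.0012],255]
    - [[0,0,0],[0,0,-0.0018],255]
    - [[0,0,0],[0,0,-0.0024],255]
    - [[0,0,0],[0,0,-0.003],255]
    - [[0,0,0],[0,0,-0.0036],255]
    - [[0,0,0],[0,0,-0.0042],255]
    - [[0,0,0],[0,0,-0.0048],255]

```text
t: 15.7
eef_pos: [572.8, 22.0, 103.3]
tcp_rot: [3.142, 0.0, 3.141]
ft_force: [-4.2, -0.2, 4.0]
opening: 0.003
```

arm_command:
  targets:
    - [[0,0,0],[0,0,-0.0005],255]
    - [[0,0,0],[0,0,-0.001],255]
    - [[0,0,0],[0,0,-0.0014],255]
    - [[0,0,0],[0,0,-0.0018],255]
    - [[0,0,0],[0,0,-0.0022],255]
    - [[0,0,0],[0,0,-0.0026],255]
    - [[0,0,0],[0,0,-0.003],255]
    - [[0,0,0],[0,0,-0.0034],255]

```text
t: 16.5
eef_pos: [572.8, 22.0, 106.7]
tcp_rot: [3.142, 0.0, 3.141]
ft_force: [-3.8, -0.8, 4.1]
opening: 0.008
```

arm_command:
  targets:
    - [[0,0,0],[0,0,-0.0003],255]
    - [[0,0,0],[0,0,-0.0006],255]
    - [[0,0,0],[0,0,-0.0009],255]
    - [[0,0,0],[0,0,-0.0012],255]
    - [[0,0,0],[0,0,-0.0015],255]
    - [[0,0,0],[0,0,-0.0018],255]
    - [[0,0,0],[0,0,-0.0021],255]
    - [[0,0,0],[0,0,-0.0024],255]

```text
t: 17.3
eef_pos: [572.8, 22.0, 109.1]
tcp_rot: [3.142, 0.0, 3.141]
ft_force: [-2.9, 0.0, 4.7]
opening: 0.006
```

arm_command:
  targets:
    - [[0,0,0],[0,0,-0.0002],255]
    - [[0,0,0],[0,0,-0.0004],255]
    - [[0,0,0],[0,0,-0.0006],255]
    - [[0,0,0],[0,0,-0.0008],255]
    - [[0,0,0],[0,0,-0.001],255]
    - [[0,0,0],[0,0,-0.0012],255]
    - [[0,0,0],[0,0,-0.0014],255]
    - [[0,0,0],[0,0,-0.0016],255]

```text
t: 18.1
eef_pos: [572.8, 22.0, 110.7]
tcp_rot: [3.142, 0.0, 3.141]
ft_force: [-1.2, -0.9, 4.9]
opening: 0.002
```

arm_command:
  targets:
    - [[0,0,0],[0,0,-0.0002],255]
    - [[0,0,0],[0,0,-0.0004],255]
    - [[0,0,0],[0,0,-0.0006],255]
    - [[0,0,0],[0,0,-0.0008],255]
    - [[0,0,0],[0,0,-0.001],255]
    - [[0,0,0],[0,0,-0.0012],255]
    - [[0,0,0],[0,0,-0.0014],255]
    - [[0,0,0],[0,0,-0.0016],255]

```text
t: 18.9
eef_pos: [572.8, 22.1, 112.1]
tcp_rot: [3.141, 0.0, 3.141]
ft_force: [-0.3, -0.2, 0.1]
opening: 0.006
```

arm_command:
  targets:
    - [[0,0,0],[0,0,-0.0002],255]
    - [[0,0,0],[0,0,-0.0004],255]
    - [[0,0,0],[0,0,-0.0006],255]
    - [[0,0,0],[0,0,-0.0008],255]
    - [[0,0,0],[0,0,-0.001],255]
    - [[0,0,0],[0,0,-0.0012],255]
    - [[0,0,0],[0,0,-0.0014],255]
    - [[0,0,0],[0,0,-0.0016],255]

```text
t: 19.7
eef_pos: [572.8, 22.0, 113.8]
tcp_rot: [3.141, 0.0, 3.141]
ft_force: [-0.1, 0.1, -0.0]
opening: 0.002
```

The contact force went to zero at about 112 mm, the pad's rest height. I'll move up and clear.

arm_command:
  targets:
    - [[0,0,0],[0,0,-0.004],255]
    - [[0,0,0],[0,0,-0.012],255]
    - [[0,0,0],[0,0,-0.024],255]
    - [[0,0,0],[0,0,-0.038],255]
    - [[0,0,0],[0,0,-0.052],255]
    - [[0,0,0],[0,0,-0.064],255]
    - [[0,0,0],[0,0,-0.07],255]
    - [[0,0,0],[0,0,-0.07],255]

```text
t: 20.5
eef_pos: [573.0, 22.0, 184.9]
tcp_rot: [-3.142, 0.002, 3.141]
ft_force: [-0.0, -0.5, 0.4]
opening: 0.006
```

```bash
python3 - <<'E'
from h import *
from cell import env,read_camera
p,d=read_camera("scene");cv2.imwrite('pics/scene5.png',p)
s=env.state();print(s['t'],s['eef_pos'],s['ft_force'],green(p,(260,180,340,230))[:2])
p0=np.load('/tmp/scene0.npz')['p'];D=np.abs(p.astype(int)-p0).max(2)
for n,(a,b,c,d) in dict(lid=(300,205,390,290),dish=(240,215,285,250),tong=(160,190,270,240),rest=(120,260,200,320),greyjar=(165,235,275,355)).items(): print(n,(D[b:d,a:c]>40).mean())
E
```

```text
20.55 [572.75576478  22.03776903 184.09378814] [-0.72611553  0.1742486   0.00340363] ((294.2028985507246, 204.56903127383674), 218.5)
lid 0.0
dish 0.0
tong 0.3392727272727273
rest 0.19645833333333335
greyjar 0.17265151515151514
```

View pics/scene5.png

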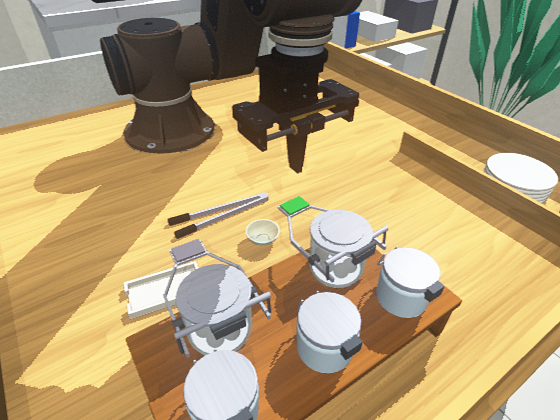

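The lid at (340,230) matches its starting picture (0 changed pixels), and the pad is back at (294.2,204.6). Changes around the tong, spoon rest and grey jar look like the arm's shadow, since those things sit at the same pixels as before.

```bash
python3 -c "
from cell import env
print(env.job_done())"
```

```text
the job is handed in; nothing more can be done
None
```

I pressed the green pad down with closed fingertips until the lever met its firm stop; the force there rose from about 4 N to 14–15 N. I held it there for about 3.6 s with the lid standing open and nutmegs visible in the jar. Counting them wasn't part of the motion, and I didn't.

I then eased the lever up at 6 mm/s, slowing to 2 mm/s near the end. Contact force fell to zero at the pad's rest height of about 112 mm, and I raised the tool about 70 mm clear. The job was handed in shortly after 20.5 s.

**Last checks:**
- **Green jar:** the lid and dish areas matched the starting picture exactly, and the pad was back at its original pixel.
- **Other things:** the picture differences around the tong, spoon rest and grey jar were not zero. I put this down to the arm's shadow, because everything sits at the same place by eye, but I did not measure them again.
- **Off plan:** mid-stroke there was up to 5.5 N of sideways friction, as the pad's path differed slightly from what I assumed. The fingertips may have slid a little on the pad but stayed on it.

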